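# Shut the air valve under the sliding cover

## Task

The repair table's compressed air must be turned off before packing up. Push the grey cover of the valve box all the way back, away from the two copper outlets, until it meets the rear stop, and only then push the red valve handle a quarter turn clockwise until it is fully shut against its stop. Do it all by pushing with the fingertips: do not lift the cover off, leave the blue handle as it is, and do not disturb the things standing around.

Things in the scene. Friction and masses are not known exactly. Their poses are not given: they have to be found in the camera images.
- valve_box: Fixed plywood box. Origin on the table; x points from its front (two copper outlets, 36 mm long, 17-43 mm high) to its rear. Spans x -140 to 150, y -150 to 150 mm. Open well: x -128 to -10, y -125 to 125 mm, floor 6 mm; behind it a deck to x 140. Wall tops and deck 80 mm high; side rails (|y| over 140 mm) rise to 92 mm. Its front faces the robot within 0.35 rad.
- rear_stop (a point): Middle of the top edge of the aluminium stop across the box's rear, on its front face: box x 140 mm, 92 mm above the table. The cover's rear edge meets it when fully back.
- cover: Loose grey panel 136 (x) x 274 (y) x 8 mm, 0.2-0.35 kg, lying on the box between the side rails (3 mm play each side), hiding the well. Origin at the centre of its underside, 80 mm above the table; axes as the box's. Slides along the box's x, held by friction of a few newtons: starts at box x -70 to -55 mm, meets the rear stop at +72 mm.
- bar (a point): Top centre of the black bar across the middle of the cover, 33 mm above the cover's origin. The bar is there to push against: 12 mm thick (x), 100 mm long (y), standing 25 mm above the panel.
- red_valve: Fixed brass valve with the red handle, in the well. Origin on the table straight under the handle's vertical pivot; axes as the box's. At box x -35 mm and y -68 or +40 mm; the blue valve has the other place. Its copper pipe runs along x under the handle, up to 38 mm high (54 mm at the pivot: brass body within 20 mm of it).
- red_tip (a point): Middle of the end face of the red handle: 65 mm from the pivot, 61 mm above the table. The handle is a level straight red bar 14 mm wide and 14 mm high (54 to 68 mm above the table) from the pivot to this point.
- red_handle (a joint): Angle of the red handle, rad: 0 = open, along the pipe, pointing to the front of the box (-x); grows clockwise seen from above; 1.571 = shut, stop reached, pointing to the box's +y. Starts at 0.1 to 0.45. Stiff (about 0.12 N m, 3 N near its end) and stays where it is left.
- blue_valve: The same valve with a blue handle; not to be operated. Same frame as the red one.
- blue_tip (a point): Middle of the end face of the blue handle, 65 mm from its pivot, 61 mm above the table. It starts 0.1 to 0.45 rad from open; same shape and motion as the red one.
- oil_tin: Bystander: yellow oil tin, 35 x 55 x 107 mm high, standing to the box's -y side (centre 70 mm or more off its side). Origin under its centre.
- dropper: Bystander: amber dropper bottle, 32 mm across, 75 mm high, standing to the box's +y side (centre 60 mm or more off). Origin under its centre.
- screwdriver: Bystander: orange screwdriver lying across in front of the box, between it and the robot. Origin under its middle.
- mug: Bystander: white mug, 82 mm across, 95 mm high, left. Origin under its centre.
- sprayer: Bystander: clear spray bottle with white head, 178 mm high, right. Origin under its centre.
- parts_case: Bystander: flat clear case with white lid, 130 x 75 x 28 mm, left. Origin under its centre.
- loupe_case: Bystander: black case, 90 x 55 x 25 mm, right. Origin under its centre.

How it is judged:
By the outcome, as a careful person would: the job done as asked, in the order asked, and still so for the second after the job is handed in, with the robot touching nothing.
It also fails if it takes over 45 s, if anything falls off the work surface, if the arm or the gripper's body presses on something with over 40 N, if the wrist force passes 120 N, or if a joint passes its speed limit or range.

## Robot

A 6-joint arm with a two-finger parallel gripper is mounted at the origin on the work surface. World frame = base frame: x ahead of the robot, y to its left, z up, the work surface at z = 0. Lengths are in mm, angles in degrees, forces in N, time in s.
With the tool pointing down it reaches from about 300 to 850 mm from the base axis. Payload 4.2 kg.
Tool frame: the origin (TCP) lies at the very end of the fingers, on their centre line; the grasp point (between the pads) lies 19 mm behind it; z points along the fingers, y is the line along which they close (so a half turn about z gives the same grasp; the last joint's range is limited). The gripper opens to 91 mm and grips with 3 to 60 N. Pads are 32 mm wide; open, the fingers measure 118 mm over their backs; the gripper's body (76 mm by 178 mm) begins 60 mm behind the grasp point.
Start: joints at [69.844, 18.312, 89.639, -0, 72.044, -1.146], TCP at [187.308, 543.657, 176.976] pointing down, gripper open.
Joint ranges: [-177.97, 177.97], [-48.28, 115.42], [12.27, 149.76], [-77.06, 257.06], [2.81, 150.46], [-146.56, 146.56]. Speed limits (degrees/s): [147.25, 147.25, 180, 180, 180, 180].

## Interface

Orientations are given as [roll, pitch, yaw] about the fixed x, y, z axes, in that order (R = Rz(yaw) Ry(pitch) Rx(roll)).
In Python, from plant import sensors, cams, order gives the robot as it stands.
- The arm moves only by the shell command python3 -m inch 'ROWS' [OPENING]. ROWS is JSON, a list of rows, each an object of numbers: "dx", "dy", "dz": the shift along the world's x, y, z each as a share of 0.3 m, from -1 to 1; "rx", "ry", "rz": the turn, a rotation vector about the world's x, y, z each as a share of 1.5 rad, from -1 to 1. In form: [{"dx": .., "dy": .., "dz": .., "rx": .., "ry": .., "rz": ..}, ...]. A call has 1 to 10 rows; each row is the pose to reach, as a shift and turn from the pose commanded when the call began; what a row does not reach only later rows make up. A row lasts 1/10 s, in which the tool goes at most 50 mm and 8.59 degrees, less where a joint would pass 70% of its speed; a pose out of reach is approached as far as the arm can. A call with a number of a shift or a turn outside -1 to 1 is refused whole. A call with a gripper value outside its range is refused whole. OPENING is the opening, from 0 (shut) to 1 (fully open), set as the call begins (- or left out, the last holds). The fingers move at their own pace and stop on an object; the grip force is fixed at half the most. Time passes only in rows, so rows that repeat a pose let the fingers close. It gives the time, the measured TCP pose, the force, the opening and the grip force at its end, in the units of the state.
- sensors.read_state(): the state, without advancing time (a new reading comes with each control period).
- cams.get_image(name): name is "side" or "top"; returns the picture (420x560x3 uint8, blue, green, red); there is no depth.
- cams.camera_info(name): a dict with "camera_matrix" (3x3 intrinsics, pixels), "world_from_camera" (4x4, takes a point from camera to world coordinates). Camera axes: x right, y down, z forward; pixel columns grow to the right and rows downward; lengths in mm; the calibration is good to about 2 mm. A picture is of the moment at which its call begins. camera_info takes no time and is no camera call.
- order.finish_job(): hands the job in; it is judged then, once.
The state is a dict: "time_s": time; "joints": joint angles; "joint_vel": joint speeds; "joint_efforts": joint torques, N m; "position": TCP position; "tool_rot": TCP orientation; "wrist_force": force on the tool from outside, world axes, zero at the start; "ft_torque": the same for the moment, N m; "opening": finger opening in mm; "grasp_force": force on a finger pad.
Only numpy, scipy, OpenCV 4.12 (cv2) and the standard library are available. Lean on these libraries where they do the work, as an engineer would, in place of code of your own. Each camera call takes 0.05 s, during which the arm holds its last target. There are 200 camera calls.

## Working session

There is one attempt and no reset: what is moved stays moved. The work goes in short steps, Python scripts to look and compute and a shell command to move; the robot and the scene stay as the last step left them, time stands still between calls to the robot, and variables do not carry over. Pictures are saved under pics/ and viewed, at most 10 in all, crops included, and the job is handed in when it is done.

```bash
mkdir -p pics; ls; python3 - <<'E'
from plant import sensors,cams
import cv2
for n in("top","side"):
    cv2.imwrite(f"pics/{n}0.png",cams.get_image(n)); print(n,cams.camera_info(n))
s=sensors.read_state();print(s["position"],s["tool_rot"],s["opening"],s["time_s"],s["wrist_force"])
E
```

```text
pics
top {'camera_matrix': array([[522.27027011,   0.        , 291.78266787],
       [  0.        , 522.27027011, 211.33930893],
       [  0.        ,   0.        ,   1.        ]]), 'world_from_camera': array([[-8.18304715e-03, -9.84667549e-01,  1.74249407e-01,
         3.24800003e+02],
       [-9.99902480e-01,  6.08526477e-03, -1.25698356e-02,
        -4.94485244e+00],
       [ 1.13167554e-02, -1.74335274e-01, -9.84621320e-01,
         1.36753446e+03],
       [ 0.00000000e+00,  0.00000000e+00,  0.00000000e+00,
         1.00000000e+00]])}
side {'camera_matrix': array([[389.58516185,   0.        , 278.28036279],
       [  0.        , 389.58516185, 205.10518938],
       [  0.        ,   0.        ,   1.        ]]), 'world_from_camera': array([[-9.83604756e-01, -1.23931650e-01,  1.31006223e-01,
         3.95326710e+02],
       [-1.79314420e-01,  5.94839127e-01, -7.83589658e-01,
         8.32060358e+02],
       [ 1.91839320e-02, -7.94233819e-01, -6.07309326e-01,
         7.41345327e+02],
       [ 0.00000000e+00,  0.00000000e+00,  0.00000000e+00,
         1.00000000e+00]])}
[187.14954455 543.15584045 176.21266267] [-1.79910060e+02 -2.23175123e-03  1.60988298e+02] 91.28387276176582 0.1 [ 0.47558735 -0.62617423  0.14508718]
```

View pics/top0.png

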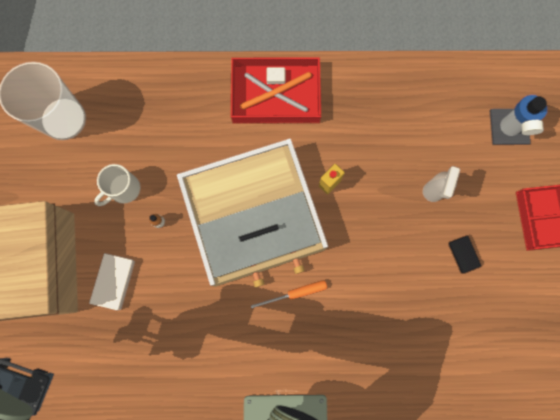

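View pics/side0.png

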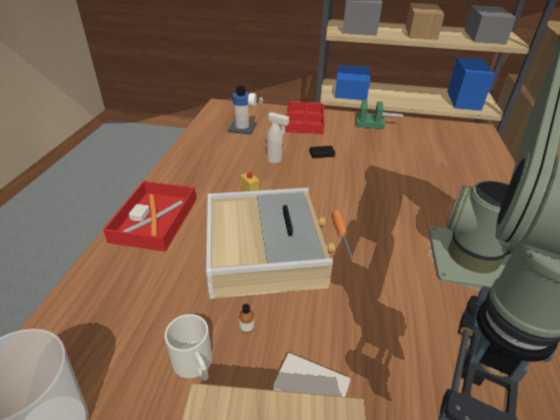

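The top view shows the box at about (252,212). Its rear corners are at (179,179) and (291,141), the front corners at (211,283) and (326,247), and the black bar runs from (240,239) to (285,226). I'll enlarge this area.

```bash
python3 - <<'E'
import cv2
a=cv2.imread("pics/top0.png")[130:300,165:360]
cv2.imwrite("pics/c1.png",cv2.resize(a,None,fx=4,fy=3.5*4/3.5*0.86 if 0 else 3.5,interpolation=cv2.INTER_CUBIC))
E
```

```text
(no output)
```

View pics/c1.png

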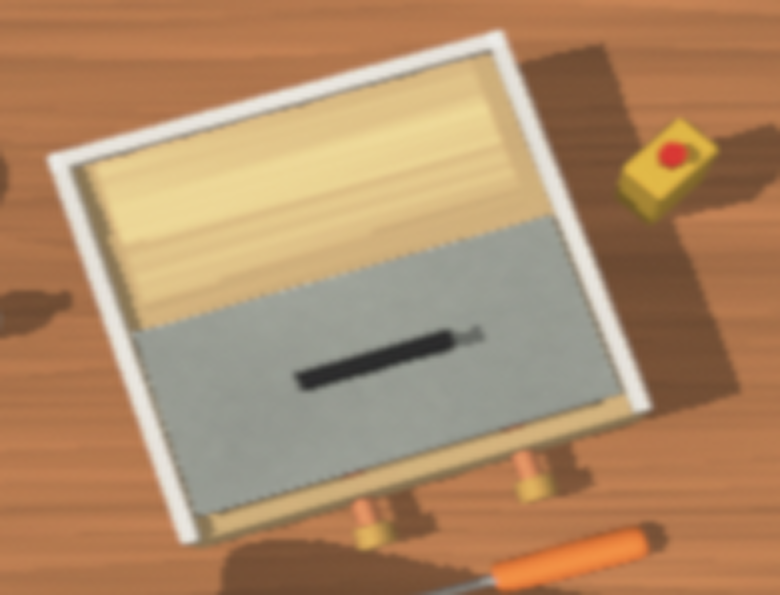

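The crop shows the box's white rail corners at (48,158), (502,31), (650,408) and (185,545). The bar's ends are at (300,381) and (453,340). The outlets and the screwdriver are in front.

```bash
cat > h.py <<'E'
import numpy as np
from plant import cams
from scipy.optimize import least_squares
def ray(name,px,z):
    c=cams.camera_info(name);K=c["camera_matrix"];T=c["world_from_camera"]
    d=T[:3,:3]@np.linalg.solve(K,[px[0],px[1],1.]);o=T[:3,3]
    return (o+d*(z-o[2])/d[2])
def proj(name,p):
    c=cams.camera_info(name);K=c["camera_matrix"];T=c["world_from_camera"]
    q=K@(T[:3,:3].T@(np.asarray(p)-T[:3,3]));return q[:2]/q[2]
def crop(px): return (165+px[0]/4,130+px[1]/3.5)
E
python3 - <<'E'
from h import *
C=[(48,158),(502,31),(650,408),(185,545)];B=[(150,150),(150,-150),(-140,-150),(-140,150)]
W=np.array([ray("top",crop(c),92)[:2] for c in C]);B=np.array(B,float)
def f(v):
    c,s=np.cos(v[2]),np.sin(v[2]);return (B@np.array([[c,s],[-s,c]])+v[:2]-W).ravel()
r=least_squares(f,[500,0,0]);print(W.round(),r.x,np.degrees(r.x[2]),r.fun.round(1))
v=r.x;c,s=np.cos(v[2]),np.sin(v[2]);R=np.array([[c,-s],[s,c]])
np.save("box.npy",v)
for p in [(299,376),(455,335),(377,357)]:
    w=ray("top",crop(p),113)[:2];print("bar",w.round(),(R.T@(w-v[:2])).round(1))
for n,p,z in [("tin",(668,153),107)]:
    w=ray("top",crop(p),z)[:2];print(n,w,(R.T@(w-v[:2])).round(1))
for n,p,z in [("drop",(155,217),75),("drv",(250,306),10),("drv",(326,285),15),("mug",(117,183),95)]:
    w=ray("top",p,z)[:2];print(n,w,(R.T@(w-v[:2])).round(1))
E
```

```text
[[ 644.  266.]
 [ 738.  -19.]
 [ 462. -108.]
 [ 369.  175.]] [5.48658239e+02 7.66200190e+01 3.15967290e-01] 18.10359220447156 [ 0.2  0.3  0.1  0.2 -0.  -1.3 -0.3  0.9]
bar [484. 105.] [-52.9  47.4]
bar [512.  11.] [-55.6 -50.9]
bar [497.  58.] [-55.3  -1.3]
tin [ 642.21583659 -121.76548144] [  27.3 -217.6]
drop [541.27743366 320.80401589] [ 68.9 234.4]
drv [320.04130458  86.51707651] [-214.2   80.4]
drv [ 371.52172742 -108.51285522] [-225.9 -120.9]
mug [624.31976051 413.26738266] [176.5 296.5]
```

The box is at (548.7, 76.6) with yaw 18.1°, and the cover is at box x of about -56. I'll move to a point in front of the bar, high up, with the fingers partly closed and spread along the box's y.

```bash
python3 -m inch '[{"dx":0.457,"dy":-0.827,"rz":0.432},{"dx":0.457,"dy":-0.827,"rz":0.432},{"dx":0.457,"dy":-0.827,"rz":0.432},{"dx":0.457,"dy":-0.827,"rz":0.432},{"dx":0.457,"dy":-0.827,"rz":0.432},{"dx":0.457,"dy":-0.827,"rz":0.432},{"dx":0.457,"dy":-0.827,"rz":0.432},{"dx":0.457,"dy":-0.827,"rz":0.432},{"dx":0.457,"dy":-0.827,"rz":0.432}]' 0.35
python3 -m inch '[{"dx":0.457,"dy":-0.827},{"dx":0.457,"dy":-0.827},{"dx":0.457,"dy":-0.827},{"dx":0.457,"dy":-0.827},{"dx":0.457,"dy":-0.827},{"dx":0.457,"dy":-0.827},{"dx":0.457,"dy":-0.827},{"dx":0.457,"dy":-0.827},{"dx":0.457,"dy":-0.827}]'
```

```text
schema error: expected keys dx, dy, dz, rx, ry, rz
schema error: expected keys dx, dy, dz, rx, ry, rz
```

```bash
python3 -m inch '[{"dx":0.457,"dy":-0.827,"dz":0,"rx":0,"ry":0,"rz":0.432},{"dx":0.457,"dy":-0.827,"dz":0,"rx":0,"ry":0,"rz":0.432},{"dx":0.457,"dy":-0.827,"dz":0,"rx":0,"ry":0,"rz":0.432},{"dx":0.457,"dy":-0.827,"dz":0,"rx":0,"ry":0,"rz":0.432},{"dx":0.457,"dy":-0.827,"dz":0,"rx":0,"ry":0,"rz":0.432},{"dx":0.457,"dy":-0.827,"dz":0,"rx":0,"ry":0,"rz":0.432},{"dx":0.457,"dy":-0.827,"dz":0,"rx":0,"ry":0,"rz":0.432},{"dx":0.457,"dy":-0.827,"dz":0,"rx":0,"ry":0,"rz":0.432},{"dx":0.457,"dy":-0.827,"dz":0,"rx":0,"ry":0,"rz":0.432}]' 0.35
python3 -m inch '[{"dx":0.457,"dy":-0.827,"dz":0,"rx":0,"ry":0,"rz":0},{"dx":0.457,"dy":-0.827,"dz":0,"rx":0,"ry":0,"rz":0},{"dx":0.457,"dy":-0.827,"dz":0,"rx":0,"ry":0,"rz":0},{"dx":0.457,"dy":-0.827,"dz":0,"rx":0,"ry":0,"rz":0},{"dx":0.457,"dy":-0.827,"dz":0,"rx":0,"ry":0,"rz":0},{"dx":0.457,"dy":-0.827,"dz":0,"rx":0,"ry":0,"rz":0},{"dx":0.457,"dy":-0.827,"dz":0,"rx":0,"ry":0,"rz":0},{"dx":0.457,"dy":-0.827,"dz":0,"rx":0,"ry":0,"rz":0},{"dx":0.457,"dy":-0.827,"dz":0,"rx":0,"ry":0,"rz":0}]'
```

```text
time_s: 1.0
position: [324.1, 296.4, 176.9]
tool_rot: [180.0, -0.0, -161.8]
wrist_force: [-0.5, -0.5, 0.1]
opening: 32.0
grasp_force: 0.0
time_s: 1.9
position: [461.0, 49.1, 176.7]
tool_rot: [179.9, -0.0, -161.8]
wrist_force: [0.8, -0.6, -0.7]
opening: 31.8
grasp_force: 0.0
```

```bash
python3 -m inch '[{"dx":0,"dy":0,"dz":-0.1,"rx":0,"ry":0,"rz":0},{"dx":0,"dy":0,"dz":-0.2,"rx":0,"ry":0,"rz":0},{"dx":0,"dy":0,"dz":-0.265,"rx":0,"ry":0,"rz":0},{"dx":0,"dy":0,"dz":-0.265,"rx":0,"ry":0,"rz":0}]'
python3 -m inch '[{"dx":0.042,"dy":0.014,"dz":-0,"rx":0,"ry":0,"rz":0},{"dx":0.075,"dy":0.025,"dz":0,"rx":0,"ry":0,"rz":0},{"dx":0.112,"dy":0.037,"dz":0,"rx":0,"ry":0,"rz":0},{"dx":0.150,"dy":0.049,"dz":0,"rx":0,"ry":0,"rz":0},{"dx":0.187,"dy":0.061,"dz":0,"rx":0,"ry":0,"rz":0},{"dx":0.225,"dy":0.074,"dz":0,"rx":0,"ry":0,"rz":0},{"dx":0.262,"dy":0.086,"dz":0,"rx":0,"ry":0,"rz":0},{"dx":0.300,"dy":0.098,"dz":0,"rx":0,"ry":0,"rz":0},{"dx":0.337,"dy":0.110,"dz":0,"rx":0,"ry":0,"rz":0},{"dx":0.374,"dy":0.122,"dz":0,"rx":0,"ry":0,"rz":0}]'
```

```text
time_s: 2.3
position: [458.6, 48.9, 95.3]
tool_rot: [179.9, -0.3, -161.7]
wrist_force: [-0.7, 0.3, 0.3]
opening: 31.9
grasp_force: 0.0
time_s: 3.3
position: [574.7, 84.3, 97.4]
tool_rot: [180.0, -0.0, -161.9]
wrist_force: [1.4, 0.1, -0.1]
opening: 32.0
grasp_force: 0.0
```

```bash
python3 -m inch '[{"dx":0.015,"dy":0.005,"dz":0,"rx":0,"ry":0,"rz":0},{"dx":0.03,"dy":0.01,"dz":0,"rx":0,"ry":0,"rz":0},{"dx":0.03,"dy":0.01,"dz":0,"rx":0,"ry":0,"rz":0}]'
python3 - <<'E'
from h import *
import cv2
a=cams.get_image("top");cv2.imwrite("pics/t1.png",cv2.resize(a[120:300,165:360],None,fx=4,fy=3.3,interpolation=cv2.INTER_CUBIC))
E
```

```text
time_s: 3.6
position: [583.0, 87.2, 97.4]
tool_rot: [180.0, -0.0, -161.9]
wrist_force: [0.3, 0.6, -0.6]
opening: 32.0
grasp_force: 0.0
```

View pics/t1.png

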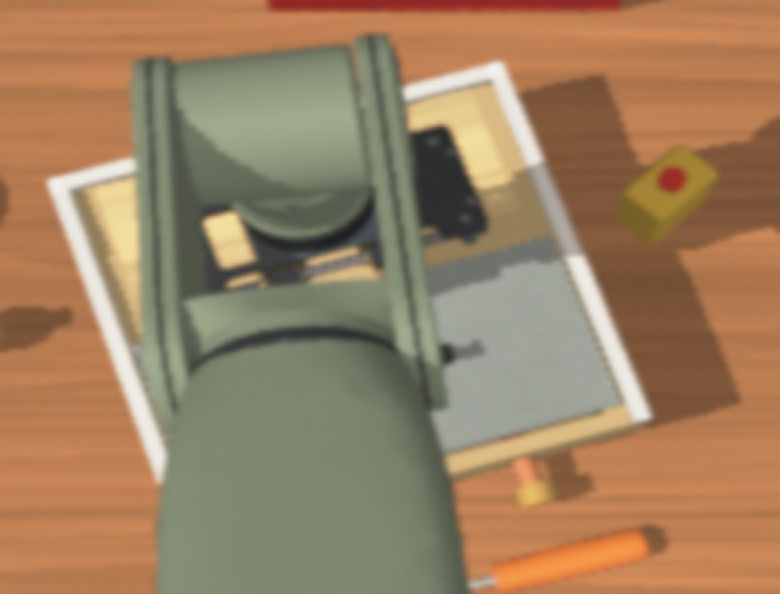

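The cover hasn't moved: the bar's right end is still at (450,352), and there was no push force. I'll check the side view.

```bash
python3 - <<'E'
from h import *
import cv2
a=cams.get_image("side");cv2.imwrite("pics/s1.png",cv2.resize(a[140:310,180:370],None,fx=4,fy=3.5,interpolation=cv2.INTER_CUBIC))
for p in [(583,87,97),(497,58,113),(484,105,113),(512,11,113)]:
    for n in("side","top"):
        q=proj(n,p); print(n,p,q, ((q-[180,140])*[4,3.5]).round() if n=="side" else ((q-[165,120])*[4,3.3]).round())
E
```

```text
side (583, 87, 97) [253.59048596 222.76259379] [294. 290.]
top (583, 87, 97) [248.04858353 198.3584191 ] [332. 259.]
side (497, 58, 113) [288.68251574 215.22393131] [435. 263.]
top (497, 58, 113) [259.34043941 231.79835221] [377. 369.]
side (484, 105, 113) [290.86236269 227.59172122] [443. 307.]
top (484, 105, 113) [239.85612746 237.26222266] [299. 387.]
side (512, 11, 113) [285.92534816 203.68010106] [424. 223.]
top (512, 11, 113) [278.73377506 225.54362245] [455. 348.]
```

View pics/s1.png

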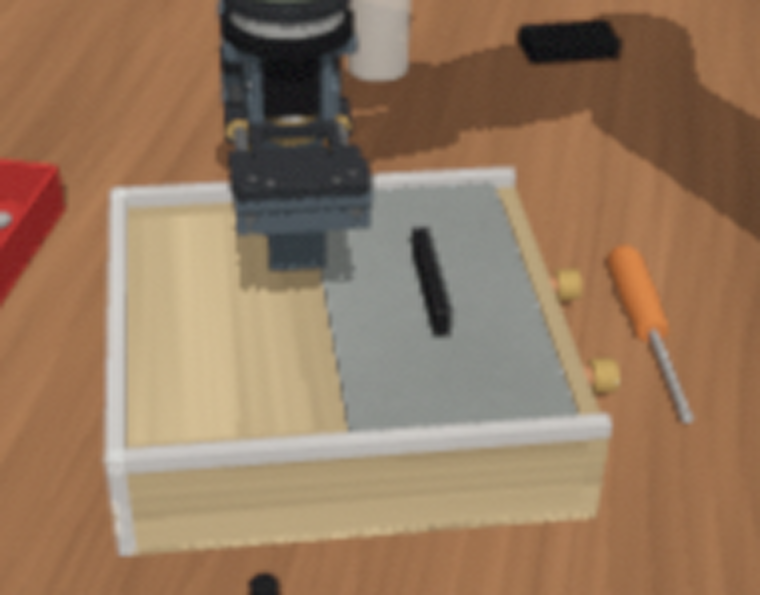

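```bash
python3 - <<'E'
from h import *
for p in [(583,87),(573,117),(593,57)]:
    for z in(97,107,117,127,137): print(p,z,((proj("side",(*p,z))-[180,140])*[4,3.5]).round())
E
```

```text
(583, 87) 97 [294. 290.]
(583, 87) 107 [294. 279.]
(583, 87) 117 [294. 268.]
(583, 87) 127 [293. 258.]
(583, 87) 137 [293. 247.]
(573, 117) 97 [299. 318.]
(573, 117) 107 [299. 307.]
(573, 117) 117 [298. 297.]
(573, 117) 127 [298. 286.]
(573, 117) 137 [298. 275.]
(593, 57) 97 [290. 263.]
(593, 57) 107 [290. 252.]
(593, 57) 117 [289. 242.]
(593, 57) 127 [289. 231.]
(593, 57) 137 [289. 220.]
```

The side view shows the fingertips at about (297,268), while the reported pose projects near (298,318) for the near finger. So the real tips are about 40 mm higher than reported, and they passed over the bar. I'll go back in front of the bar and take both views of the gripper there to measure the offset.

```bash
python3 -m inch '[{"dx":-0.14,"dy":-0.045,"dz":0.06,"rx":0,"ry":0,"rz":0},{"dx":-0.28,"dy":-0.09,"dz":0.06,"rx":0,"ry":0,"rz":0},{"dx":-0.405,"dy":-0.132,"dz":0.06,"rx":0,"ry":0,"rz":0},{"dx":-0.405,"dy":-0.132,"dz":0,"rx":0,"ry":0,"rz":0},{"dx":-0.405,"dy":-0.132,"dz":-0.05,"rx":0,"ry":0,"rz":0},{"dx":-0.405,"dy":-0.132,"dz":-0.05,"rx":0,"ry":0,"rz":0}]'
python3 - <<'E'
from h import *
import cv2
from plant import sensors
a=cams.get_image("side");cv2.imwrite("pics/s2.png",cv2.resize(a[140:310,180:370],None,fx=4,fy=3.5,interpolation=cv2.INTER_CUBIC))
s=sensors.read_state();print(s["joints"],s["position"])
x,y,z=s["position"]
for d in (-24,24): print(((proj("side",(x-.31*d,y+.95*d,z))-[180,140])*[4,3.5]).round())
E
```

```text
time_s: 4.3
position: [459.0, 47.1, 81.3]
tool_rot: [179.9, -0.2, -161.9]
wrist_force: [0.7, -0.0, -0.0]
opening: 31.7
grasp_force: 0.0
[ 4.43857102e+00  1.33860770e+01  1.11839745e+02  3.56508949e-03
  5.48698840e+01 -1.03671311e+02] [460.21318028  47.27675118  82.24927076]
[484. 273.]
[498. 313.]
```

View pics/s2.png

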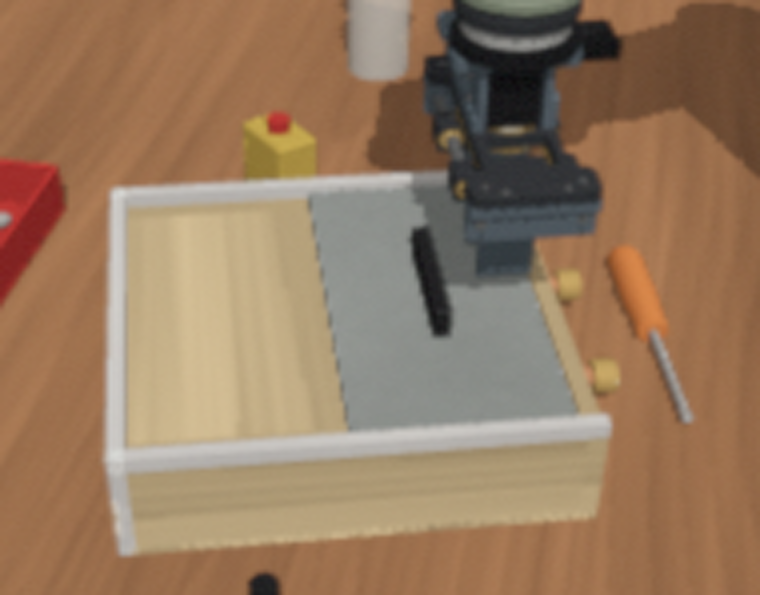

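The near fingertip is at (503,275), against a prediction of about (498,316), so the tips are again about 40 mm above the reported height. I'll lower in small steps and watch for contact with the cover.

```bash
python3 -m inch '[{"dx":0,"dy":0,"dz":-0.02,"rx":0,"ry":0,"rz":0},{"dx":0,"dy":0,"dz":-0.04,"rx":0,"ry":0,"rz":0},{"dx":0,"dy":0,"dz":-0.04,"rx":0,"ry":0,"rz":0}]'; python3 -m inch '[{"dx":0,"dy":0,"dz":-0.01,"rx":0,"ry":0,"rz":0},{"dx":0,"dy":0,"dz":-0.02,"rx":0,"ry":0,"rz":0},{"dx":0,"dy":0,"dz":-0.02,"rx":0,"ry":0,"rz":0}]'
```

```text
time_s: 4.65
position: [460.8, 47.5, 69.9]
tool_rot: [180.0, -0.1, -161.9]
wrist_force: [-0.2, -0.7, 1.5]
opening: 32.1
grasp_force: 0.0
time_s: 4.95
position: [461.0, 47.4, 64.1]
tool_rot: [180.0, -0.0, -161.9]
wrist_force: [-0.2, -0.5, -0.5]
opening: 31.8
grasp_force: 0.0
```

```bash
python3 -m inch '[{"dx":0,"dy":0,"dz":-0.01,"rx":0,"ry":0,"rz":0},{"dx":0,"dy":0,"dz":-0.01,"rx":0,"ry":0,"rz":0}]'
```

```text
time_s: 5.15
position: [461.0, 47.4, 61.2]
tool_rot: [180.0, -0.0, -161.9]
wrist_force: [-0.1, 0.8, 0.0]
opening: 31.7
grasp_force: 0.0
```

```bash
for i in 1 2 ; do python3 -m inch '[{"dx":0,"dy":0,"dz":-0.01,"rx":0,"ry":0,"rz":0},{"dx":0,"dy":0,"dz":-0.01,"rx":0,"ry":0,"rz":0}]' | egrep 'position|wrist'; done
```

```text
position: [460.9, 47.4, 58.2]
wrist_force: [0.1, -0.1, 0.1]
position: [460.9, 47.4, 55.1]
wrist_force: [-0.3, 1.2, -0.5]
```

```bash
python3 -m inch '[{"dx":0,"dy":0,"dz":-0.007,"rx":0,"ry":0,"rz":0},{"dx":0,"dy":0,"dz":-0.007,"rx":0,"ry":0,"rz":0}]' | egrep 'position|wrist'
```

```text
position: [461.0, 47.4, 53.1]
wrist_force: [-0.2, 0.4, 0.2]
```

```bash
python3 -m inch '[{"dx":0,"dy":0,"dz":-0.007,"rx":0,"ry":0,"rz":0},{"dx":0,"dy":0,"dz":-0.007,"rx":0,"ry":0,"rz":0}]' | egrep 'position|wrist'
```

```text
position: [461.3, 47.5, 51.3]
wrist_force: [-0.2, 0.2, 0.9]
```

```bash
python3 -m inch '[{"dx":0,"dy":0,"dz":-0.007,"rx":0,"ry":0,"rz":0},{"dx":0,"dy":0,"dz":-0.007,"rx":0,"ry":0,"rz":0}]' | egrep 'position|wrist'
```

```text
position: [461.4, 47.5, 51.2]
wrist_force: [-5.0, -0.3, 16.9]
```

Contact came at a reported height of 51.3, and the cover's top is at 88, so the true height is the reported value plus 37 mm. I'll raise 7 mm and push the bar.

```bash
python3 -m inch '[{"dx":0,"dy":0,"dz":0.027,"rx":0,"ry":0,"rz":0},{"dx":0.032,"dy":0.010,"dz":0.027,"rx":0,"ry":0,"rz":0},{"dx":0.063,"dy":0.021,"dz":0.027,"rx":0,"ry":0,"rz":0},{"dx":0.095,"dy":0.031,"dz":0.027,"rx":0,"ry":0,"rz":0},{"dx":0.127,"dy":0.041,"dz":0.027,"rx":0,"ry":0,"rz":0},{"dx":0.158,"dy":0.052,"dz":0.027,"rx":0,"ry":0,"rz":0}]' | egrep 'position|wrist'
```

```text
position: [509.4, 63.4, 56.7]
wrist_force: [-1.5, -0.0, -0.6]
```

```bash
python3 -m inch '[{"dx":0.032,"dy":0.010,"dz":0,"rx":0,"ry":0,"rz":0},{"dx":0.063,"dy":0.021,"dz":0,"rx":0,"ry":0,"rz":0},{"dx":0.095,"dy":0.031,"dz":0,"rx":0,"ry":0,"rz":0},{"dx":0.127,"dy":0.041,"dz":0,"rx":0,"ry":0,"rz":0},{"dx":0.158,"dy":0.052,"dz":0,"rx":0,"ry":0,"rz":0},{"dx":0.19,"dy":0.062,"dz":0,"rx":0,"ry":0,"rz":0},{"dx":0.222,"dy":0.073,"dz":0,"rx":0,"ry":0,"rz":0},{"dx":0.238,"dy":0.078,"dz":0,"rx":0,"ry":0,"rz":0}]' | egrep 'position|wrist'
```

```text
position: [581.1, 86.8, 57.4]
wrist_force: [-3.0, -1.1, 1.4]
```

```bash
python3 -m inch '[{"dx":0.016,"dy":0.005,"dz":0,"rx":0,"ry":0,"rz":0},{"dx":0.032,"dy":0.010,"dz":0,"rx":0,"ry":0,"rz":0},{"dx":0.038,"dy":0.0125,"dz":0,"rx":0,"ry":0,"rz":0},{"dx":0.038,"dy":0.0125,"dz":0,"rx":0,"ry":0,"rz":0}]' | egrep 'position|wrist'
```

```text
position: [592.0, 90.3, 57.4]
wrist_force: [0.5, -0.3, -0.7]
```

```bash
python3 -m inch '[{"dx":0.0065,"dy":0.002,"dz":0,"rx":0,"ry":0,"rz":0},{"dx":0.013,"dy":0.004,"dz":0,"rx":0,"ry":0,"rz":0},{"dx":0.013,"dy":0.004,"dz":0,"rx":0,"ry":0,"rz":0}]' | egrep 'position|wrist'
```

```text
position: [595.6, 91.5, 57.4]
wrist_force: [-1.5, -1.6, 1.4]
```

```bash
python3 -m inch '[{"dx":0.0065,"dy":0.002,"dz":0,"rx":0,"ry":0,"rz":0},{"dx":0.0095,"dy":0.003,"dz":0,"rx":0,"ry":0,"rz":0},{"dx":0.0095,"dy":0.003,"dz":0,"rx":0,"ry":0,"rz":0}]' | egrep 'position|wrist'
```

```text
position: [598.2, 92.4, 57.4]
wrist_force: [-3.3, -0.9, 3.0]
```

```bash
python3 -m inch '[{"dx":0.0065,"dy":0.002,"dz":0,"rx":0,"ry":0,"rz":0},{"dx":0.0095,"dy":0.003,"dz":0,"rx":0,"ry":0,"rz":0},{"dx":0.0095,"dy":0.003,"dz":0,"rx":0,"ry":0,"rz":0}]' | egrep 'position|wrist'
```

```text
position: [598.8, 92.7, 57.4]
wrist_force: [-8.0, -1.7, 6.2]
```

```bash
python3 -m inch '[{"dx":0.008,"dy":0.0026,"dz":0,"rx":0,"ry":0,"rz":0},{"dx":0.008,"dy":0.0026,"dz":0,"rx":0,"ry":0,"rz":0}]' | egrep 'position|wrist'
python3 -m inch '[{"dx":-0.05,"dy":-0.016,"dz":0,"rx":0,"ry":0,"rz":0},{"dx":-0.08,"dy":-0.026,"dz":0.15,"rx":0,"ry":0,"rz":0},{"dx":-0.1,"dy":0.15,"dz":0.3,"rx":0,"ry":0,"rz":0},{"dx":-0.15,"dy":0.3,"dz":0.35,"rx":0,"ry":0,"rz":0},{"dx":-0.2,"dy":0.45,"dz":0.35,"rx":0,"ry":0,"rz":0},{"dx":-0.25,"dy":0.6,"dz":0.35,"rx":0,"ry":0,"rz":0},{"dx":-0.3,"dy":0.75,"dz":0.35,"rx":0,"ry":0,"rz":0},{"dx":-0.3,"dy":0.9,"dz":0.35,"rx":0,"ry":0,"rz":0},{"dx":-0.3,"dy":0.9,"dz":0.35,"rx":0,"ry":0,"rz":0}]' 0| egrep 'time|position|wrist|opening'
python3 - <<'E'
from h import *
import cv2
a=cams.get_image("top");cv2.imwrite("pics/t2.png",cv2.resize(a[130:300,165:360],None,fx=4,fy=3.5,interpolation=cv2.INTER_CUBIC))
E
```

```text
position: [598.7, 92.7, 57.4]
wrist_force: [-14.0, -4.4, 10.7]
time_s: 9.95
position: [513.4, 370.6, 162.2]
wrist_force: [0.1, -0.4, 0.4]
opening: 0.7
```

View pics/t2.png

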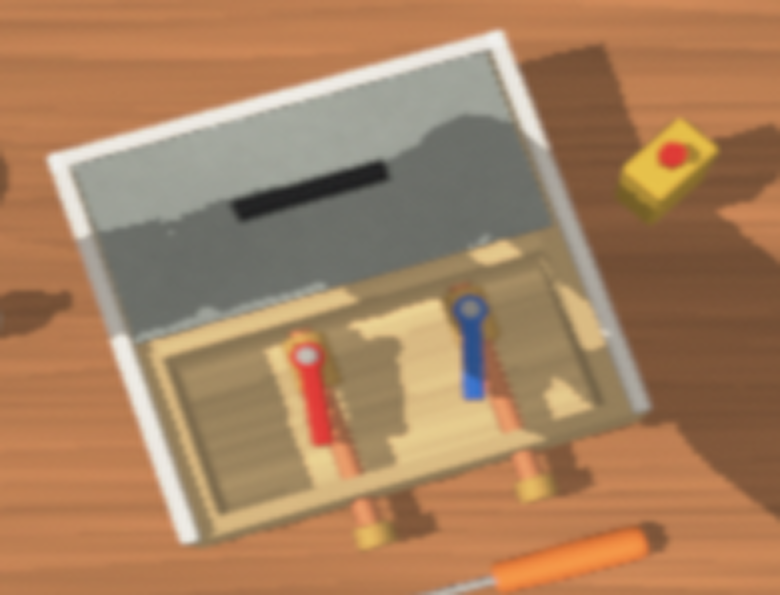

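The cover is fully back, with its rear edge along the stop. The red handle's pivot is at (307,356) and its tip at (322,444), which puts it in the +y place. The blue handle is at (470,310) to (473,395). Next I'll work out the sweep waypoints.

```bash
python3 - <<'E'
from h import *
from plant import sensors
v=np.load("box.npy");c,s=np.cos(v[2]),np.sin(v[2]);R=np.array([[c,-s],[s,c]])
b=lambda p,z:(R.T@(ray("top",crop(p),z)[:2]-v[:2]))
for n,P,T in(("red",(307,356),(322,443)),("blue",(471,309),(474,398))):
    p=b(P,70);t=b(T,66);d=t-p;print(n,p.round(1),t.round(1),np.arctan2(d[1],-d[0]))
print("bar",b((235,209),113),b((388,168),113))
def w(th,r,back=0):
    u=np.array([-np.cos(th),np.sin(th)]);n=np.array([np.sin(th),np.cos(th)])
    q=np.array([-35,40])+r*u-(7+back)*n-[16,13.5];return v[:2]+R@q
s0=sensors.read_state()["position"];print(s0)
a=w(.3,48,14);print("start",a.round(1),"move",((a-s0[:2])/300).round(3))
for th,r in zip(np.linspace(.3,1.571,11),np.linspace(48,58,11)):print(round(th,2),((w(th,r)-a)/300).round(3),w(th,r).round(1))
E
```

```text
red [-34.5  40.2] [-96.3  50.4] 0.16343544182262695
blue [-34.6 -67.8] [-95.8 -49.5] 0.29209790898295374
bar [71.87146748 49.02654921] [ 70.32070175 -49.10255952]
[513.62623248 368.13524509 161.93950896]
start [444.3  64.2] move [-0.231 -1.013]
0.3 [-0.001  0.047] [444.1  78.2]
0.43 [-0.006  0.067] [442.5  84.4]
0.55 [-0.009  0.089] [441.7  91. ]
0.68 [-0.008  0.111] [441.8  97.6]
0.81 [-0.005  0.134] [442.8 104.4]
0.94 [0.001 0.156] [444.7 111. ]
1.06 [0.011 0.178] [447.6 117.5]
1.19 [0.023 0.198] [451.3 123.6]
1.32 [0.038 0.217] [455.8 129.3]
1.44 [0.056 0.234] [461.2 134.5]
1.57 [0.077 0.249] [467.3 138.9]
```

The red angle is about 0.16 rad, and both pivots match the box pose. I'll go to the start point beside the red handle, high first and then down to a true height of about 49.

```bash
python3 -m inch '[{"dx":-0.2,"dy":-0.9,"dz":0,"rx":0,"ry":0,"rz":0},{"dx":-0.2,"dy":-0.9,"dz":0,"rx":0,"ry":0,"rz":0},{"dx":-0.2,"dy":-0.9,"dz":0,"rx":0,"ry":0,"rz":0},{"dx":-0.2,"dy":-0.9,"dz":0,"rx":0,"ry":0,"rz":0},{"dx":-0.2,"dy":-0.9,"dz":0,"rx":0,"ry":0,"rz":0},{"dx":-0.2,"dy":-0.9,"dz":0,"rx":0,"ry":0,"rz":0},{"dx":-0.2,"dy":-0.9,"dz":0,"rx":0,"ry":0,"rz":0},{"dx":-0.2,"dy":-0.9,"dz":0,"rx":0,"ry":0,"rz":0}]' | egrep 'position|wrist'
```

```text
position: [454.1, 93.2, 162.7]
wrist_force: [0.7, -0.7, -0.2]
```

```bash
python3 -m inch '[{"dx":-0.024,"dy":-0.122,"dz":0,"rx":0,"ry":0,"rz":0},{"dx":-0.024,"dy":-0.122,"dz":-0.1,"rx":0,"ry":0,"rz":0},{"dx":-0.024,"dy":-0.122,"dz":-0.2,"rx":0,"ry":0,"rz":0},{"dx":-0.024,"dy":-0.122,"dz":-0.3,"rx":0,"ry":0,"rz":0},{"dx":-0.024,"dy":-0.122,"dz":-0.38,"rx":0,"ry":0,"rz":0},{"dx":-0.024,"dy":-0.122,"dz":-0.43,"rx":0,"ry":0,"rz":0},{"dx":-0.024,"dy":-0.122,"dz":-0.43,"rx":0,"ry":0,"rz":0}]' | egrep 'position|wrist'
python3 -m inch '[{"dx":0,"dy":0,"dz":-0.03,"rx":0,"ry":0,"rz":0},{"dx":0,"dy":0,"dz":-0.06,"rx":0,"ry":0,"rz":0},{"dx":0,"dy":0,"dz":-0.07,"rx":0,"ry":0,"rz":0},{"dx":0,"dy":0,"dz":-0.07,"rx":0,"ry":0,"rz":0}]' | egrep 'position|wrist'
```

```text
position: [445.2, 58.1, 31.3]
wrist_force: [-0.2, 0.9, 0.8]
position: [446.1, 57.4, 12.1]
wrist_force: [-0.1, -0.5, 0.4]
```

```bash
python3 -m inch '[{"dx":-0.006,"dy":0.04,"dz":0,"rx":0,"ry":0,"rz":0},{"dx":-0.007,"dy":0.07,"dz":0,"rx":0,"ry":0,"rz":0},{"dx":-0.012,"dy":0.09,"dz":0,"rx":0,"ry":0,"rz":0},{"dx":-0.015,"dy":0.112,"dz":0,"rx":0,"ry":0,"rz":0},{"dx":-0.014,"dy":0.134,"dz":0,"rx":0,"ry":0,"rz":0},{"dx":-0.011,"dy":0.157,"dz":0,"rx":0,"ry":0,"rz":0},{"dx":-0.011,"dy":0.157,"dz":0,"rx":0,"ry":0,"rz":0}]' | egrep 'position|wrist'
```

```text
position: [443.2, 105.5, 12.4]
wrist_force: [-1.0, 0.1, -0.4]
```

```bash
python3 -m inch '[{"dx":0.006,"dy":0.022,"dz":0,"rx":0,"ry":0,"rz":0},{"dx":0.016,"dy":0.044,"dz":0,"rx":0,"ry":0,"rz":0},{"dx":0.028,"dy":0.064,"dz":0,"rx":0,"ry":0,"rz":0},{"dx":0.043,"dy":0.083,"dz":0,"rx":0,"ry":0,"rz":0},{"dx":0.061,"dy":0.1,"dz":0,"rx":0,"ry":0,"rz":0},{"dx":0.082,"dy":0.115,"dz":0,"rx":0,"ry":0,"rz":0},{"dx":0.082,"dy":0.115,"dz":0,"rx":0,"ry":0,"rz":0}]' | egrep 'position|wrist'
```

```text
position: [468.6, 140.1, 12.2]
wrist_force: [-0.2, -0.1, 0.2]
```

```bash
for i in 1; do python3 -m inch '[{"dx":0.0065,"dy":0.002,"dz":0,"rx":0,"ry":0,"rz":0},{"dx":0.0095,"dy":0.003,"dz":0,"rx":0,"ry":0,"rz":0},{"dx":0.0095,"dy":0.003,"dz":0,"rx":0,"ry":0,"rz":0}]' | egrep 'position|wrist'; done
```

```text
position: [469.8, 140.0, 12.2]
wrist_force: [-2.2, 0.5, -0.4]
```

```bash
python3 -m inch '[{"dx":0.0065,"dy":0.002,"dz":0,"rx":0,"ry":0,"rz":0},{"dx":0.0065,"dy":0.002,"dz":0,"rx":0,"ry":0,"rz":0}]' | egrep 'position|wrist'
```

```text
position: [470.2, 140.2, 12.1]
wrist_force: [-6.7, 1.6, 2.7]
```

```bash
python3 -m inch '[{"dx":0.0065,"dy":0.002,"dz":0,"rx":0,"ry":0,"rz":0},{"dx":0.0065,"dy":0.002,"dz":0,"rx":0,"ry":0,"rz":0}]' | egrep 'position|wrist'
```

```text
position: [470.1, 140.2, 12.0]
wrist_force: [-9.9, -0.5, 6.3]
```

Force is rising with no further motion, and the finger face is at box x of about -42, so the handle is shut against its stop. I'll retract and check.

```bash
python3 -m inch '[{"dx":-0.04,"dy":-0.013,"dz":0,"rx":0,"ry":0,"rz":0},{"dx":-0.05,"dy":-0.016,"dz":0.1,"rx":0,"ry":0,"rz":0},{"dx":-0.05,"dy":-0.016,"dz":0.25,"rx":0,"ry":0,"rz":0},{"dx":-0.05,"dy":-0.016,"dz":0.4,"rx":0,"ry":0,"rz":0},{"dx":-0.05,"dy":0.1,"dz":0.5,"rx":0,"ry":0,"rz":0},{"dx":-0.05,"dy":0.25,"dz":0.5,"rx":0,"ry":0,"rz":0},{"dx":-0.05,"dy":0.4,"dz":0.5,"rx":0,"ry":0,"rz":0},{"dx":-0.05,"dy":0.55,"dz":0.5,"rx":0,"ry":0,"rz":0},{"dx":-0.05,"dy":0.7,"dz":0.5,"rx":0,"ry":0,"rz":0},{"dx":-0.05,"dy":0.8,"dz":0.5,"rx":0,"ry":0,"rz":0}]'| egrep 'time|position|wrist'
python3 - <<'E'
from h import *
import cv2
a=cams.get_image("top");cv2.imwrite("pics/t3.png",cv2.resize(a[130:300,165:360],None,fx=4,fy=3.5,interpolation=cv2.INTER_CUBIC))
E
```

```text
time_s: 15.0
position: [459.9, 384.3, 162.6]
wrist_force: [0.0, 0.5, 0.7]
```

View pics/t3.png

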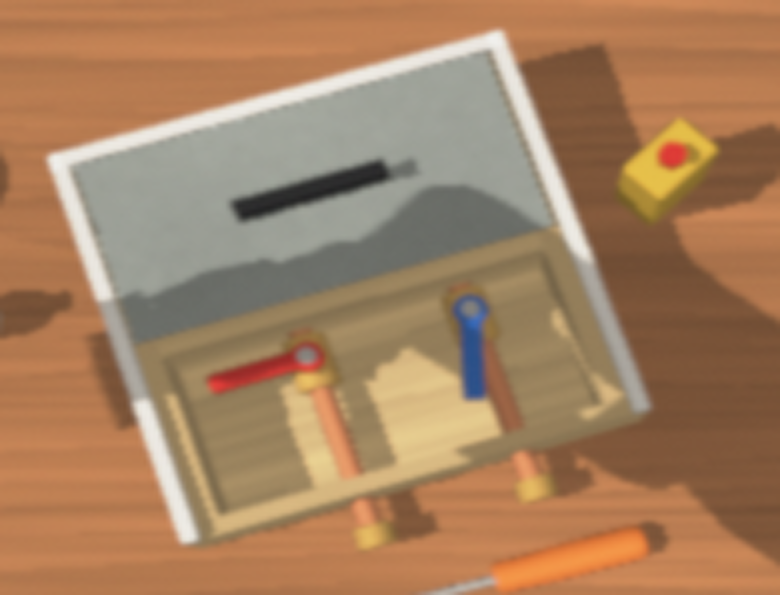

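The red handle runs from (307,356) to (213,383), square to its pipe and shut. The cover is against the stop, the blue handle is unchanged, and the tin and screwdriver are where they were.

```bash
python3 -c "
from plant import order
print(order.finish_job())"
```

```text
the job is handed in; nothing more can be done
None
```

The job is handed in: the cover is back against the rear stop, the red valve was then pushed shut against its stop, the blue handle was left alone, and the last picture shows nothing nearby moved. The first push missed: the fingertips were about 37 mm higher than reported and passed over the bar.

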